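Put the pantry oddments away and stack the tote

ROBOT

A 6-joint arm with a two-finger parallel gripper is mounted at the origin on the work surface. World frame = base frame: x ahead of the robot, y to its left, z up, the work surface at z = 0. Lengths are in m, angles in rad, forces in N, time in s.
With the tool pointing down it reaches from about 0.35 to 0.85 m from the base axis. Payload 8.1 kg.
Tool frame: the origin (TCP) lies on the centre line of the jaws, within the pads' length; the fingertips stand 19 mm ahead of it and the grasp point (between the pads) is the TCP; z points along the fingers, y is the line along which they close (so a half turn about z gives the same grasp; the last joint's range is limited). The gripper opens to 85 mm and grips with 20 to 120 N. Pads are 22 mm wide; open, the fingers measure 114 mm over their backs; the gripper's body (76 mm by 85 mm) begins 54 mm behind the grasp point. The pads swing forward as they close: fully open they stand 13 mm farther back than shut.
Start: joints at [-0.085, 0.13, 1.488, -0, 1.523, -0.085], TCP at [0.6, 0, 0.25] pointing down, gripper open.
Joint ranges: [-2.96, 2.96], [-0.89, 2.26], [0.02, 2.5], [-1.34, 4.48], [0, 2.73], [-2.66, 2.66]. Speed limits (rad/s): [2.39, 2.39, 2.79, 3.14, 3.14, 3.14].

INTERFACE

Orientations are given as a 3x3 rotation matrix whose columns are the frame's x, y, z axes.
In Python, from workcell import robot gives the robot as it stands.
- The arm moves only by the shell command python3 -m creep 'ROWS' [OPENING] [FORCE]. ROWS is text: rows parted by semicolons, each of 6 numbers parted by spaces: the shift along the tool's x, y, z in cm, then the turn, a rotation vector about the tool's x, y, z in rad. In form: dx dy dz rx ry rz; .... A call has 1 to 12 rows; each row is the pose to reach, as a shift and turn from the pose commanded when the call began, along the tool's axes at that moment; what a row does not reach only later rows make up. A row lasts 1/12 s, in which the tool goes at most 41.7 mm and 7.16 degrees, less where a joint would pass 70% of its speed; a pose out of reach is approached as far as the arm can. A call with a gripper value outside its range is refused whole. OPENING is the opening, from 0 (shut) to 1 (fully open), set as the call begins (- or left out, the last holds). The fingers move at their own pace and stop on an object; FORCE is the grip in N (left out, the last holds). Time passes only in rows, so rows that repeat a pose let the fingers close. It gives the time, the measured TCP pose, the force, the opening and the grip force at its end, in the units of the state.
- robot.state(): the state, without advancing time (a new reading comes with each control period).
- robot.capture(name): name is "scene" or "side" or "wrist"; returns a dict with "color" (420x560x3 uint8, blue, green, red), "range_z" (420x560 float32, m along the optical axis (not along the pixel's ray), 0 where there is no reading), "mtx" (3x3 intrinsics, pixels), "camera_from_world" (4x4, takes a point from world to camera coordinates). Camera axes: x right, y down, z forward; pixel columns grow to the right and rows downward; lengths in m; the calibration is good to about 2 mm. The wrist camera is an equidistant fisheye: a pixel r from the principal point sees the ray r / f radians off the axis. A picture is of the moment at which its call begins.
- robot.hand_in(): hands the job in; it is judged then, once.
The state is a dict: "t": time; "joint_positions": joint angles; "joint_velocities": joint speeds; "tau": joint torques, N m; "tool_pos": TCP position; "ee_rot": TCP orientation; "force": force on the tool from outside, world axes, zero at the start; "moment": the same for the moment, N m; "opening": finger opening in m; "grip_force": force on a finger pad.
Only numpy, scipy, OpenCV 4.12 (cv2) and the standard library are available. Lean on these libraries where they do the work, as an engineer would, in place of code of your own. Each camera call takes 0.05 s, during which the arm holds its last target. There are 200 camera calls.

TASK

Put the loose pantry things away: stand the loose spice jar, the loose tin and the loose tea carton upright in the free place of the tray that already holds one of the same kind, and set the loose grey tote squarely on its fixed twin (the one on the cork mat), turned end for end (pull tabs at opposite ends) so that it interlocks and sits on top instead of nesting down inside. Set each thing down rather than dropping it, let go of everything, and leave the pepper mill standing where it is.

Things in the scene. Friction and masses are not known exactly. Their poses are not given: they have to be found in the camera images.
- jar_mid (a point): The loose spice jar: upright glass cylinder with dark contents and a black lid, 40 mm diameter, 82 mm tall, at the start standing on the counter. Point: its centre, 41 mm above its underside; z along its axis. About 0.14 kg.
- tin_mid (a point): The loose food tin: upright steel cylinder with a paper band, 54 mm diameter, 56 mm tall, at the start standing on the counter. Point: its centre, 28 mm above its underside; z along its axis. About 0.16 kg.
- carton_mid (a point): The loose tea carton: cardboard box with a pale band, 60 mm long (its x), 36 mm wide (its y), 68 mm tall, at the start standing on the counter. Point: its centre, 34 mm above its underside; z up. About 0.08 kg.
- tote_mid (a point): The loose empty grey plastic tote, on the counter at the start; same shape as the twin: 130 mm long (its x), 60 mm high, with an upright rim band, 64 mm wide outside (its y), round the top 18 mm: grip it there, half-way along. Below, walls taper to 108 x 44 mm. Its +x end has a notch and a pull tab, the other is plain. Point: its centre, 30 mm above the underside; z up. 0.12 kg.
- tote_tab (a point): The middle of the pull tab of the loose tote: on its +x end, 69 mm along its x from its centre, 34 mm above its underside.
- twin: The same tote, fixed, on a cork mat (170 x 100 x 3 mm; the loose tote has none). Origin: centre of its underside; x to its tab end, z up. Column tops inside its long walls (x = +42 and -18 mm) are ledges 54 mm up. A tote set on it tab to plain end (x opposite) sinks 6 mm inside the rim, with some 5 mm play, and rests on the ledges, underside 54 mm above this origin; same way round it nests inside.
- jar_tray_bay (a point): Fixed shallow light-wood tray, 146 mm (its x) by 86 mm (its y), floor and walls 3 mm thick, rim 10 mm above the counter. At its +x end it already holds a spice jar (40 mm diameter, 82 mm tall), which is fixed. Point: on the floor, mid free place, 32 mm to the -x side of the tray's centre; the sample's centre is 70 mm further +x. z up.
- tin_tray_bay (a point): Fixed shallow light-wood tray, 146 mm (its x) by 86 mm (its y), floor and walls 3 mm thick, rim 10 mm above the counter. At its +x end it already holds a food tin (54 mm diameter, 56 mm tall), which is fixed. Point: on the floor, mid free place, 32 mm to the -x side of the tray's centre; the sample's centre is 70 mm further +x. z up.
- carton_tray_bay (a point): Fixed shallow light-wood tray, 146 mm (its x) by 86 mm (its y), floor and walls 3 mm thick, rim 10 mm above the counter. At its +x end it already holds a tea carton (60 mm along the tray's x, 36 mm wide, 68 mm tall), which is fixed. Point: on the floor, mid free place, 32 mm to the -x side of the tray's centre; the sample's centre is 70 mm further +x. z up.
- mill: Pepper mill of dark turned wood, 42 mm diameter at the foot, 118 mm tall, standing loose on the counter between two trays; not to be disturbed. Origin: centre of its underside. No other loose or fixed thing near the trays, totes and task things is taller than 90 mm.
Not all that is in view belongs to the job. Leave any yellow look-alike of the part that bears jar_mid alone. What is shaped like the twin but orange is not meant.

How it is judged:
At the end, for the whole second after the job is handed in: Jar, tin and carton each stand upright (0.08 rad) and at rest on the floor of their kind's tray, in its free place; the tote rests level on the twin's ledges (underside 49 to 58 mm up), within 12 mm of centre and 0.2 rad of square, tabs at opposite ends, at rest (x of jar_mid in the frame of jar_tray_bay between -0.04 and 0.035 m and y of jar_mid in the frame of jar_tray_bay between -0.04 and 0.04 m and z of jar_mid in the frame of jar_tray_bay between 0.037 and 0.046 m and angle between each of jar_mid, tin_mid, carton_mid's own z axis and vertical below 0.08 rad and linear speed of each of jar, tin, carton, tote below 0.02 m/s and x of tin_mid in the frame of tin_tray_bay between -0.04 and 0.035 m and y of tin_mid in the frame of tin_tray_bay between -0.04 and 0.04 m and z of tin_mid in the frame of tin_tray_bay between 0.024 and 0.033 m and x of carton_mid in the frame of carton_tray_bay between -0.04 and 0.035 m and y of carton_mid in the frame of carton_tray_bay between -0.04 and 0.04 m and z of carton_mid in the frame of carton_tray_bay between 0.03 and 0.039 m and z of tote_mid in the frame of twin between 0.079 and 0.088 m and horizontal distance between tote_mid and twin below 0.012 m and angle between the x axis of tote_mid and the x axis of twin, either way round below 0.2 rad and x of tote_tab in the frame of twin below -0.04 m and angle between tote_mid's own z axis and vertical below 0.06 rad); the robot touches nothing.
It fails at once if the jar is dropped (falls free by more than about 3 cm) (linear speed of jar above 0.8 m/s and contact force between jar and the fingers below 0.05 N).
It fails at once if the tin is dropped (falls free by more than about 3 cm) (linear speed of tin above 0.8 m/s and contact force between tin and the fingers below 0.05 N).
It fails at once if the carton is dropped (falls free by more than about 3 cm) (linear speed of carton above 0.8 m/s and contact force between carton and the fingers below 0.05 N).
It fails at once if the tote is dropped (falls free by more than about 3 cm) (linear speed of tote above 0.8 m/s and contact force between tote and the fingers below 0.05 N).
It fails at once if the pepper mill is knocked over or pushed more than 3 cm (angle between mill's own z axis and vertical above 0.5 rad or distance of mill from where it was at the start of the episode above 0.03 m).
It also fails if it takes over 120 s, if anything falls off the work surface, if the arm or the gripper's body presses on something with over 40 N, if the wrist force passes 120 N, or if a joint passes its speed limit or range.

## Working session

There is one attempt and no reset: what is moved stays moved. The work goes in short steps, Python scripts to look and compute and a shell command to move; the robot and the scene stay as the last step left them, time stands still between calls to the robot, and variables do not carry over. Pictures are saved under pics/ and viewed, at most 14 in all, crops included, and the job is handed in when it is done.

```bash
mkdir -p pics; ls; cat > h.py <<'E'
import numpy as np,cv2
from workcell import robot
def cap(n,save=None):
    c=robot.capture(n); np.savez(f'{n}.npz',**{k:np.asarray(v) for k,v in c.items()})
    if save: cv2.imwrite(f'pics/{save}.png',c['color'])
    return c
def cloud(c):  # world xyz for scene/side images
    z=np.asarray(c['range_z']);K=np.asarray(c['mtx']);T=np.linalg.inv(np.asarray(c['camera_from_world']))
    v,u=np.mgrid[:z.shape[0],:z.shape[1]]
    P=np.stack([(u-K[0,2])/K[0,0]*z,(v-K[1,2])/K[1,1]*z,z],-1)
    W=P@T[:3,:3].T+T[:3,3]; W[z==0]=np.nan
    return W
E
python3 - <<'E'
from h import *
a=cap('scene');b=cap('side')
for n,c in(('scene',a),('side',b)): print(n,np.linalg.inv(c['camera_from_world'])[:3,3],c['mtx'][0])
cv2.imwrite('pics/a.png',cv2.resize(a['color'],(800,600),interpolation=cv2.INTER_CUBIC));cv2.imwrite('pics/b.png',cv2.resize(b['color'],(800,600),interpolation=cv2.INTER_CUBIC))
E
```

```text
pics
scene [1.49382377 0.50387858 0.83579085] [460.87268906   0.         277.26342144]
side [-0.04818104 -0.78091868  0.75569673] [416.85019487   0.         277.16934747]
```

View pics/a.png

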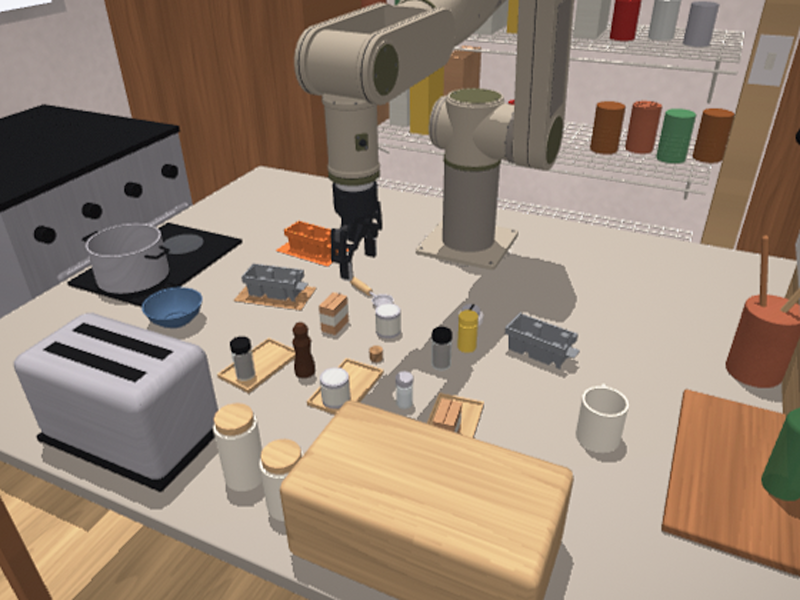

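View pics/b.png

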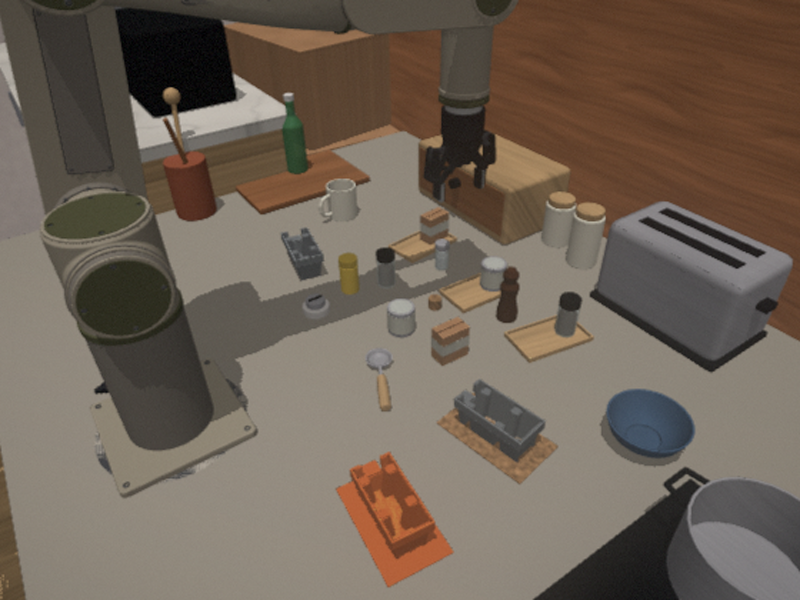

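Scene view (800×600): the loose jar is at (441,348), grey glass with a black lid. The yellow look-alike is at (467,330) and the sample jar at (241,358), in its tray. The loose tin is at (388,320), and the carton at (333,313). The loose tote is at (541,342), with no mat. The twin is at (275,285) on the cork mat, and the orange one at (310,240) is not meant. The mill is at (303,350). Next I'll make a top-down map.

```bash
cat > top.py <<'E'
from h import *
x0,x1,y0,y1,s=0.3,0.9,-0.4,0.4,1000
img=np.zeros((600,800,3),np.uint8);H=np.full((600,800),-1.)
for n in('side','scene'):
    c=dict(np.load(n+'.npz'));W=cloud(c).reshape(-1,3);C=c['color'].reshape(-1,3)
    m=(W[:,0]>x0)&(W[:,0]<x1)&(W[:,1]>y0)&(W[:,1]<y1)&(W[:,2]<0.135)&(W[:,2]>-.02);W=W[m];C=C[m]
    o=np.argsort(W[:,2]);W=W[o];C=C[o]
    r=np.clip(((x1-W[:,0])*s).astype(int),0,598);q=np.clip(((y1-W[:,1])*s).astype(int),0,798)
    for i in range(len(W)):
        p=H[r[i]:r[i]+2,q[i]:q[i]+2]; k=p<W[i,2]; p[k]=W[i,2]; img[r[i]:r[i]+2,q[i]:q[i]+2][k]=C[i]
np.save('H.npy',H);
for k in range(0,800,100): cv2.line(img,(k,0),(k,599),(0,90,0),1); cv2.putText(img,f'{y1-k/s:.1f}',(k,10),0,.35,(0,0,255),1)
for k in range(0,600,100): cv2.line(img,(0,k),(799,k),(0,90,0),1); cv2.putText(img,f'{x1-k/s:.1f}',(0,k+10),0,.35,(0,0,255),1)
cv2.imwrite('pics/top.png',img)
E
python3 top.py
```

```text
(no output)
```

View pics/top.png

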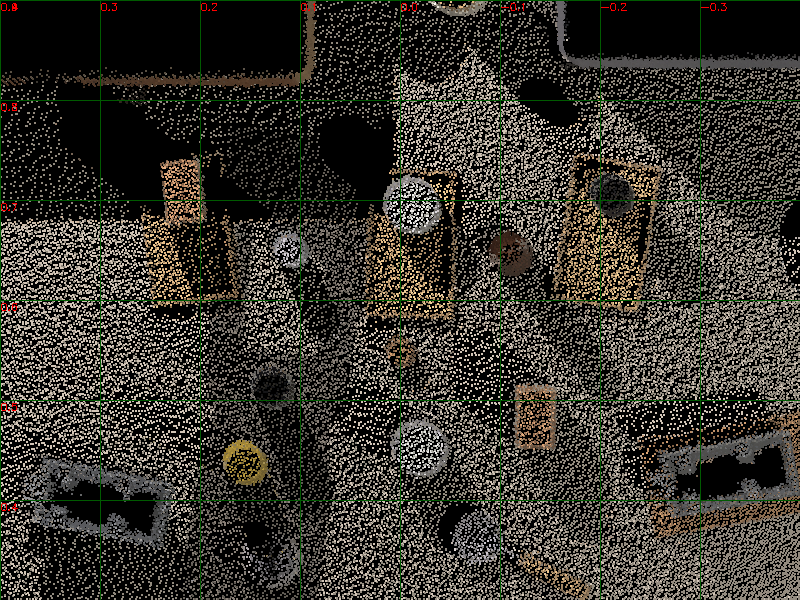

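```bash
cat > fit.py <<'E'
from h import *
cl={n:cloud(dict(np.load(n+'.npz'))).reshape(-1,3) for n in('side','scene')}
def pts(x,y,r,z0,z1,n):
    W=cl[n];return W[(np.hypot(W[:,0]-x,W[:,1]-y)<r)&(W[:,2]>z0)&(W[:,2]<z1)]
def rect(nm,x,y,r,z0,z1):
    for n in cl:
        P=pts(x,y,r,z0,z1,n)
        if len(P)<20: print(nm,n,len(P));continue
        c,wh,a=cv2.minAreaRect((P[:,:2]*1000).astype(np.float32));print(nm,n,len(P),np.round(c,1),np.round(wh,1),round(a,1),'ztop',np.percentile(P[:,2],95).round(4))
def circ(nm,x,y,r,z0,z1):
    for n in cl:
        P=pts(x,y,r,z0,z1,n)
        if len(P)<20: print(nm,n,len(P));continue
        c,R=cv2.minEnclosingCircle((P[:,:2]*1000).astype(np.float32));print(nm,n,len(P),np.round(c,1),round(R,1),'ztop',np.percentile(P[:,2],95).round(4))
rect('tote',.4,.296,.085,.045,.07);rect('twin',.425,-.327,.085,.05,.075)
rect('carton',.484,-.136,.05,.062,.08);rect('cartonS',.71,.218,.05,.062,.08)
circ('jar',.515,.129,.035,.075,.09);circ('tin',.452,-.02,.045,.045,.065);circ('jarS',.704,-.212,.035,.075,.09);circ('tinS',.695,-.012,.04,.045,.07);circ('mill',.65,-.11,.04,.02,.13);circ('yel',.44,.155,.04,.07,.09)
circ('shaker',.65,.112,.035,.03,.09)
for nm,x,y in(('tj',.665,-.205),('tt',.66,-.01),('tc',.65,.21)): rect(nm,x,y,.085,.006,.013)
E
python3 fit.py
python3 - <<'E'
from h import *
a=np.load('scene.npz')['color'];b=np.load('side.npz')['color']
f=lambda im,x,y:cv2.resize(im[y:y+60,x:x+80],(400,300),interpolation=cv2.INTER_CUBIC)
cv2.imwrite('pics/c.png',np.vstack([np.hstack([f(a,155,170),f(a,340,210)]),np.hstack([f(b,310,260),f(b,170,150)])]))
E
```

```text
tote side 322 [396.9 297.2] [135.6  65.3] 78.1 ztop 0.0625
tote scene 541 [397.2 299.2] [129.6  71.5] 79.4 ztop 0.0601
twin side 739 [ 427.2 -330. ] [ 68.2 131.9] 10.4 ztop 0.062
twin scene 279 [ 426.6 -327.4] [ 74.4 132.8] 9.3 ztop 0.0597
carton side 256 [ 482.5 -135.5] [39.  60.8] 88.3 ztop 0.0711
carton scene 151 [ 483.8 -134.1] [37.9 63.6] 89.3 ztop 0.0696
cartonS side 144 [708.9 217.4] [64.2 41.9] 9.1 ztop 0.0746
cartonS scene 300 [708.5 218.5] [65.7 36.4] 6.8 ztop 0.0728
jar side 97 [512.  125.5] 22.8 ztop 0.0851
jar scene 111 [513.7 129.2] 20.7 ztop 0.0835
tin side 249 [452.6 -20. ] 29.1 ztop 0.0595
tin scene 187 [451.9 -16.8] 29.9 ztop 0.0577
jarS side 152 [ 705.8 -213.2] 21.5 ztop 0.0882
jarS scene 132 [ 706.3 -211. ] 20.4 ztop 0.0862
tinS side 209 [692.8 -11.5] 29.5 ztop 0.0628
tinS scene 285 [696.1 -12.7] 29.7 ztop 0.0607
mill side 397 [ 645.2 -112.9] 20.4 ztop 0.1173
mill scene 388 [ 649.2 -106.7] 19.9 ztop 0.1151
yel side 122 [436.7 152.3] 22.8 ztop 0.085
yel scene 125 [438.4 156.8] 22.2 ztop 0.083
shaker side 139 [649.  108.3] 18.2 ztop 0.0682
shaker scene 194 [652.5 109.4] 18.6 ztop 0.0662
tj side 348 [ 670.8 -191.6] [119.6 149.1] 80.4 ztop 0.0124
tj scene 193 [ 670.  -188.2] [123.5 148.5] 81.0 ztop 0.0117
tt side 239 [639.6 -10.6] [ 91.3 113.9] 88.4 ztop 0.0124
tt scene 191 [656.5 -29.9] [128.9 150.3] 88.0 ztop 0.0118
tc side 179 [661.8 217.1] [135.9 103.5] 12.1 ztop 0.0118
tc scene 130 [645.6 189.8] [ 94.3 130. ] 5.4 ztop 0.0121
```

View pics/c.png

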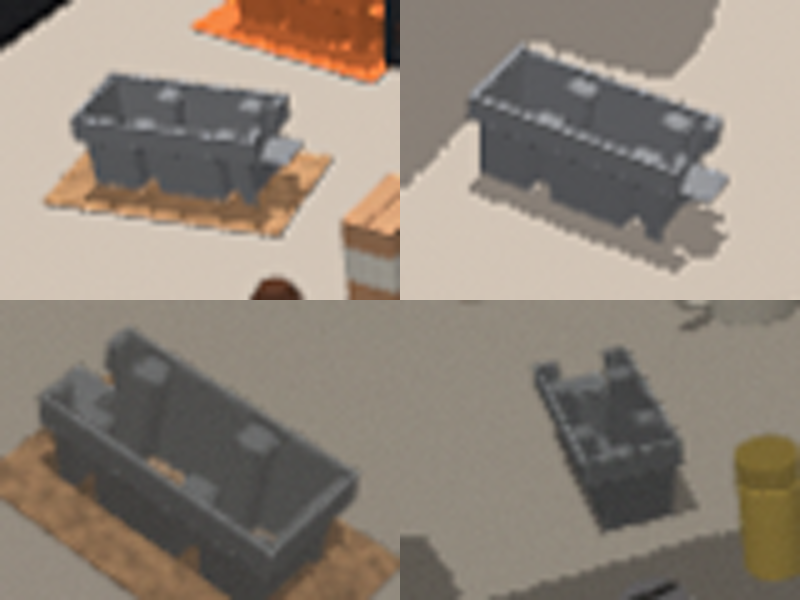

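The crop shows both tabs at the right in the scene view, which is the +y end for each, so the tote must turn by about 159°. The twin is the grey one on the cork mat. Next, a helper to convert targets into tool-frame rows.

```bash
cat > p.py <<'E'
# usage: p.py x y z yaw_of_tool_y_deg(mod 180; 'f' suffix = add 180) -> row(s) in tool axes from present pose
import sys,numpy as np
from scipy.spatial.transform import Rotation as R
from workcell import robot
s=robot.state();p=np.array(s['tool_pos']);E=np.array(s['ee_rot'])
print('now',p.round(4),'ytool',np.degrees(np.arctan2(E[1,1],E[0,1])).round(1),'tilt',np.degrees(np.arccos(-E[2,2])).round(2),'j',np.round(s['joint_positions'],2),'t',round(s['t'],2),'F',np.round(s['force'],1),'op',round(s['opening'],4),'grip',np.round(s['grip_force'],1))
for a in sys.argv[1:]:
    x,y,z,w=map(float,a.split(','));w=np.radians(w)
    Y=np.array([np.cos(w),np.sin(w),0]);Z=np.array([0,0,-1.]);T=np.column_stack([np.cross(Y,Z),Y,Z])
    print(a,'->',*(E.T@(np.array([x,y,z])-p)*100).round(2),*R.from_matrix(E.T@T).as_rotvec().round(3))
E
python3 p.py .514,.128,.15,88 .514,.128,.055,88 .514,.128,.15,-92
```

```text
now [0.5995 0.     0.2493] ytool -0.0 tilt 0.1 j [-0.09  0.13  1.49 -0.    1.52 -0.09] t 0.1 F [-0.7  0.   0.4] op 0.0852 grip 0.0
.514,.128,.15,88 -> 12.79 -8.53 9.95 -0.001 -0.001 -1.536
.514,.128,.055,88 -> 12.79 -8.52 19.45 -0.001 -0.001 -1.536
.514,.128,.15,-92 -> 12.79 -8.53 9.95 -0.001 0.001 1.606
```

```bash
T="12.8 -8.5 9.5 0 0 -1.536"; python3 -m creep '12.8 -8.5 9.5 0 0 -1.536; 12.8 -8.5 9.5 0 0 -1.536; 12.8 -8.5 9.5 0 0 -1.536; 12.8 -8.5 9.5 0 0 -1.536; 12.8 -8.5 9.5 0 0 -1.536; 12.8 -8.5 9.5 0 0 -1.536; 12.8 -8.5 9.5 0 0 -1.536; 12.8 -8.5 9.5 0 0 -1.536; 12.8 -8.5 9.5 0 0 -1.536; 12.8 -8.5 9.5 0 0 -1.536; 12.8 -8.5 9.5 0 0 -1.536; 12.8 -8.5 9.5 0 0 -1.536' 1 40
python3 p.py .514,.128,.15,88 .514,.128,.055,88
python3 - <<'E'
from h import *
c=cap('wrist','w1');print(c['mtx'],np.linalg.inv(c['camera_from_world']).round(3))
E
```

```text
t: 1.1
tool_pos: [0.5146, 0.128, 0.1548]
ee_rot: [[-0.998, 0.065, -0.001], [0.065, 0.998, -0.0], [0.001, -0.0, -1.0]]
force: [-0.2, 0.6, 0.4]
opening: 0.0853
grip_force: 0.0
now [0.5146 0.128  0.1548] ytool 86.3 tilt 0.06 j [ 0.15  0.01  1.79 -0.    1.34 -1.36] t 1.1 F [-0.2  0.6  0.4] op 0.0853 grip 0.0
.514,.128,.15,88 -> 0.06 -0.0 0.48 -0.0 -0.001 -0.03
.514,.128,.055,88 -> 0.05 0.0 9.98 -0.0 -0.001 -0.03
[[325.1922621    0.         282.3758219 ]
 [  0.         325.1922621  209.84992866]
 [  0.           0.           1.        ]] [[ 0.064  0.96   0.271  0.444]
 [ 0.998 -0.061 -0.018  0.132]
 [-0.001  0.272 -0.962  0.278]
 [ 0.     0.     0.     1.   ]]
```

View pics/w1.png

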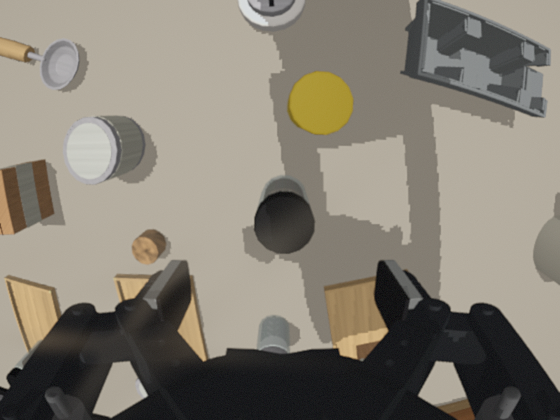

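The wrist view confirms the jar: black lid at (284,222), centred between the pads (midpoint about 283), with the yellow look-alike behind at (321,103). I'll go down, grip and lift.

```bash
python3 -m creep '0 0 3 0 0 0; 0 0 6 0 0 0; 0 0 8 0 0 0; 0 0 9.3 0 0 0; 0 0 10 0 0 0; 0 0 10 0 0 0'
python3 -m creep '0 0 0 0 0 0; 0 0 0 0 0 0; 0 0 0 0 0 0; 0 0 0 0 0 0; 0 0 0 0 0 0; 0 0 0 0 0 0; 0 0 0 0 0 0' 0 30
python3 p.py .637,-.200,.20,80
```

```text
t: 1.65
tool_pos: [0.5134, 0.1278, 0.0532]
ee_rot: [[-0.997, 0.073, -0.004], [0.073, 0.997, -0.001], [0.004, -0.001, -1.0]]
force: [0.4, -0.4, -0.0]
opening: 0.0856
grip_force: 0.0
t: 2.23
tool_pos: [0.5161, 0.1282, 0.0567]
ee_rot: [[-0.997, 0.071, 0.002], [0.071, 0.997, 0.0], [-0.002, 0.0, -1.0]]
force: [-0.0, 0.7, 6.8]
opening: 0.0394
grip_force: 29.9
now [0.5161 0.1282 0.0567] ytool 85.9 tilt 0.13 j [ 0.15  0.13  1.86 -0.    1.15 -1.35] t 2.23 F [-0.   0.7  6.8] op 0.0394 grip 29.9
.637,-.200,.20,80 -> -14.42 -31.87 -14.31 0.001 0.002 0.104
```

```bash
python3 -m creep '0 0 -3 0 0 0; 0 0 -7 0 0 0; 0 0 -11 0 0 0; -1 -2 -14 0 0 0; -2.5 -5 -14.3 0 0 0.05; -4 -9 -14.3 0 0 0.1; -5.6 -12.5 -14.3 0 0 0.1; -7.3 -16 -14.3 0 0 0.1; -8.9 -19.5 -14.3 0 0 0.1; -10.5 -23 -14.3 0 0 0.1; -12 -26.5 -14.3 0 0 0.1; -13.4 -29.5 -14.3 0 0 0.1'
python3 -m creep '-0.7 -1.5 0 0 0 0; -1 -2.2 0 0 0 0;-1 -2.4 0 0 0 0;-1 -2.4 0 0 0 0'
python3 p.py .637,-.200,.063,80
```

```text
t: 3.23
tool_pos: [0.6279, -0.1783, 0.198]
ee_rot: [[-0.985, 0.171, -0.0], [0.171, 0.985, -0.0], [0.0, -0.0, -1.0]]
force: [0.6, -0.3, -1.3]
opening: 0.0391
grip_force: 31.0
t: 3.57
tool_pos: [0.6332, -0.2007, 0.1979]
ee_rot: [[-0.985, 0.17, -0.001], [0.17, 0.985, 0.001], [0.001, 0.001, -1.0]]
force: [-0.4, 0.0, -1.3]
opening: 0.0394
grip_force: 31.0
now [ 0.6332 -0.2007  0.1979] ytool 80.2 tilt 0.07 j [-0.38  0.33  1.35  0.    1.46 -1.78] t 3.57 F [-0.4  0.  -1.3] op 0.0394 grip 31.0
.637,-.200,.063,80 -> -0.38 0.12 13.49 0.001 -0.001 0.003
```

```bash
python3 -m creep '-0.4 0 3 0 0 0; -0.4 0 6 0 0 0; -0.4 0 9 0 0 0; -0.4 0 11.5 0 0 0; -0.4 0 12.8 0 0 0; -0.4 0 13.3 0 0 0; -0.4 0 13.5 0 0 0; -0.4 0 13.6 0 0 0;-0.4 0 13.6 0 0 0;-0.4 0 13.6 0 0 0'
python3 p.py .637,-.200,.0597,80; python3 - <<'E'
from h import *
a=cap('side');b=cap('wrist')
cv2.imwrite('pics/d.png',np.hstack([cv2.resize(a['color'][170:270,320:450],(390,300)),cv2.resize(b['color'],(400,300))]))
E
```

```text
t: 4.4
tool_pos: [0.6389, -0.2022, 0.0645]
ee_rot: [[-0.985, 0.17, 0.003], [0.17, 0.985, -0.001], [-0.003, -0.001, -1.0]]
force: [-0.1, -0.2, -1.3]
opening: 0.0393
grip_force: 31.0
now [ 0.6389 -0.2022  0.0645] ytool 80.2 tilt 0.19 j [-0.38  0.46  1.44  0.    1.24 -1.78] t 4.4 F [-0.1 -0.2 -1.3] op 0.0393 grip 31.0
.637,-.200,.0597,80 -> 0.22 0.18 0.48 -0.001 0.003 0.004
```

View pics/d.png

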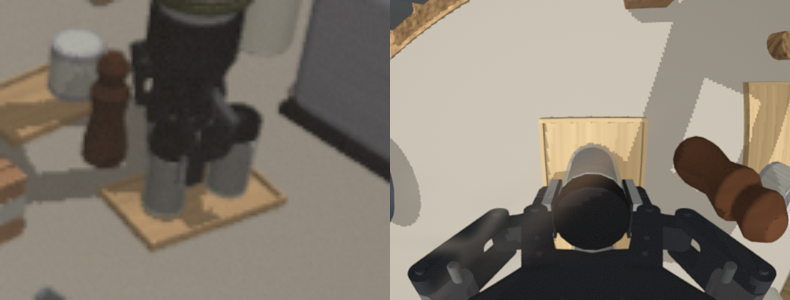

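The jar hangs over the free place, centred, with the mill well clear at the right. I'll lower it until it touches.

```bash
python3 -m creep '0 0 0.2 0 0 0; 0 0 0.3 0 0 0; 0 0 0.4 0 0 0; 0 0 0.45 0 0 0; 0 0 0.45 0 0 0; 0 0 0.45 0 0 0'
```

```text
t: 5.0
tool_pos: [0.6381, -0.202, 0.0597]
ee_rot: [[-0.985, 0.17, 0.001], [0.17, 0.985, -0.0], [-0.001, -0.0, -1.0]]
force: [-4.4, 2.4, 9.8]
opening: 0.0394
grip_force: 32.0
```

Contact (about 10 N up). Release and rise.

```bash
python3 -m creep '0 0 0 0 0 0; 0 0 0 0 0 0; 0 0 0 0 0 0; 0 0 0 0 0 0; 0 0 -1 0 0 0; 0 0 -3 0 0 0; 0 0 -6 0 0 0; 0 0 -9 0 0 0; 0 0 -12 0 0 0; 0 0 -14 0 0 0; 0 0 -14 0 0 0' 0.72
python3 p.py .452,-.018,.15,88 .452,-.018,.035,88
```

```text
t: 5.92
tool_pos: [0.6404, -0.2029, 0.2058]
ee_rot: [[-0.985, 0.17, 0.01], [0.17, 0.985, -0.004], [-0.01, -0.002, -1.0]]
force: [1.6, -0.6, 0.3]
opening: 0.0612
grip_force: 0.0
now [ 0.6404 -0.2029  0.2058] ytool 80.2 tilt 0.6 j [-0.38  0.34  1.33  0.    1.46 -1.78] t 5.92 F [ 1.6 -0.6  0.3] op 0.0612 grip 0.0
.452,-.018,.15,88 -> 21.76 15.03 5.32 -0.003 0.01 -0.136
.452,-.018,.035,88 -> 21.88 15.05 16.82 -0.003 0.01 -0.136
```

```bash
python3 -m creep '2.5 1.7 0 0 0 -0.03; 5.4 3.8 0 0 0 -0.06; 8.4 5.8 0 0 0 -0.1; 11.4 7.8 0 0 0 -0.136; 14.4 9.9 0 0 0 -0.136; 17.4 12 1 0 0 -0.136; 19.6 13.5 2.5 0 0 -0.136; 21 14.4 4 0 0 -0.136; 21.5 14.9 5 0 0 -0.136; 21.5 14.9 5 0 0 -0.136; 21.5 14.9 5 0 0 -0.136' 1
python3 p.py .452,-.018,.035,88
python3 - <<'E'
from h import *
c=cap('wrist','w2')
E
```

```text
t: 6.83
tool_pos: [0.4512, -0.0186, 0.1478]
ee_rot: [[-0.999, 0.034, -0.0], [0.034, 0.999, -0.0], [0.0, -0.0, -1.0]]
force: [0.8, -0.3, 1.1]
opening: 0.0856
grip_force: 0.0
now [ 0.4512 -0.0186  0.1478] ytool 88.0 tilt 0.02 j [-0.15 -0.21  2.01 -0.    1.34 -1.69] t 6.83 F [ 0.8 -0.3  1.1] op 0.0856 grip 0.0
.452,-.018,.035,88 -> -0.08 0.06 11.28 -0.0 -0.0 0.001
```

View pics/w2.png

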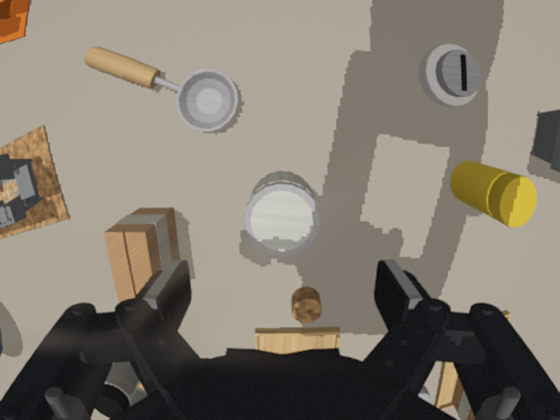

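The loose tin, with no tray under it, is at (282,215), midway between the pads. The carton clears the left finger.

```bash
python3 -m creep '0 0 3 0 0 0; 0 0 6 0 0 0; 0 0 8.5 0 0 0; 0 0 10.3 0 0 0; 0 0 11.2 0 0 0; 0 0 11.2 0 0 0'
python3 -m creep '0 0 0 0 0 0; 0 0 0 0 0 0; 0 0 0 0 0 0; 0 0 0 0 0 0; 0 0 0 0 0 0; 0 0 0 0 0 0' 0 30
python3 p.py .6245,-.0095,.16,88
```

```text
t: 7.38
tool_pos: [0.4505, -0.0189, 0.0344]
ee_rot: [[-0.999, 0.036, -0.003], [0.036, 0.999, 0.0], [0.003, 0.0, -1.0]]
force: [-0.3, 1.1, 0.6]
opening: 0.0854
grip_force: 0.0
t: 7.88
tool_pos: [0.4527, -0.0188, 0.0378]
ee_rot: [[-0.999, 0.035, 0.004], [0.035, 0.999, -0.001], [-0.004, -0.001, -1.0]]
force: [-1.5, -1.4, 7.0]
opening: 0.0534
grip_force: 31.4
now [ 0.4527 -0.0188  0.0378] ytool 88.0 tilt 0.21 j [-0.15 -0.05  2.08 -0.    1.1  -1.69] t 7.88 F [-1.5 -1.4  7. ] op 0.0534 grip 31.4
.6245,-.0095,.16,88 -> -17.18 1.52 -12.16 -0.001 0.004 0.0
```

```bash
python3 -m creep '0 0 -3 0 0 0; 0 0 -6.5 0 0 0; -1 0.1 -9.5 0 0 0; -3.5 0.4 -11.5 0 0 0; -7 0.8 -12 0 0 0; -10.5 1.1 -12 0 0 0; -13.5 1.3 -12 0 0 0; -15.7 1.5 -12 0 0 0; -16.8 1.5 -12 0 0 0; -17.2 1.5 -12 0 0 0; -17.2 1.5 -12 0 0 0; -17.2 1.5 -12 0 0 0'
python3 p.py .6245,-.0095,.046,88
```

```text
t: 8.88
tool_pos: [0.6227, -0.0094, 0.1557]
ee_rot: [[-0.999, 0.035, -0.001], [0.035, 0.999, 0.0], [0.001, -0.0, -1.0]]
force: [-1.1, 0.4, -1.6]
opening: 0.0531
grip_force: 32.9
now [ 0.6227 -0.0094  0.1557] ytool 88.0 tilt 0.05 j [-0.1   0.25  1.53 -0.    1.36 -1.63] t 8.88 F [-1.1  0.4 -1.6] op 0.0531 grip 32.9
.6245,-.0095,.046,88 -> -0.19 -0.01 10.97 -0.0 -0.001 0.0
```

```bash
python3 -m creep '-0.2 0 3 0 0 0; -0.2 0 6 0 0 0; -0.2 0 8.5 0 0 0; -0.2 0 10 0 0 0; -0.2 0 10.8 0 0 0; -0.2 0 11 0 0 0; -0.2 0 11.1 0 0 0; -0.2 0 11.2 0 0 0; -0.2 0 11.3 0 0 0; -0.2 0 11.4 0 0 0;-0.2 0 11.5 0 0 0;-0.2 0 11.5 0 0 0'
```

```text
t: 9.88
tool_pos: [0.6256, -0.0094, 0.0411]
ee_rot: [[-0.999, 0.035, 0.001], [0.035, 0.999, -0.0], [-0.001, -0.0, -1.0]]
force: [0.5, 0.2, -0.7]
opening: 0.0531
grip_force: 33.0
```

```bash
python3 -m creep '0 0 0.05 0 0 0; 0 0 0.1 0 0 0; 0 0 0.1 0 0 0; 0 0 0.1 0 0 0'
```

```text
t: 10.22
tool_pos: [0.6256, -0.0095, 0.0409]
ee_rot: [[-0.999, 0.035, 0.0], [0.035, 0.999, -0.0], [-0.0, -0.0, -1.0]]
force: [-4.0, -0.1, 6.4]
opening: 0.0531
grip_force: 33.9
```

```bash
python3 -m creep '0 0 0 0 0 0; 0 0 0 0 0 0; 0 0 0 0 0 0; 0 0 0 0 0 0; 0 0 -1 0 0 0; 0 0 -3 0 0 0; 0 0 -6 0 0 0; 0 0 -9 0 0 0; 0 0 -11 0 0 0; 0 0 -11.5 0 0 0; 0 0 -11.5 0 0 0' 0.88
python3 p.py .483,-.135,.16,89 .483,-.135,.045,89
```

```text
t: 11.13
tool_pos: [0.6271, -0.0096, 0.158]
ee_rot: [[-0.999, 0.035, 0.005], [0.035, 0.999, -0.001], [-0.005, -0.0, -1.0]]
force: [-0.0, -0.2, 0.4]
opening: 0.0752
grip_force: 0.0
now [ 0.6271 -0.0096  0.158 ] ytool 88.0 tilt 0.29 j [-0.1   0.26  1.52 -0.    1.36 -1.63] t 11.13 F [-0.  -0.2  0.4] op 0.0752 grip 0.0
.483,-.135,.16,89 -> 13.96 -13.03 -0.27 -0.0 0.005 -0.017
.483,-.135,.045,89 -> 14.02 -13.03 11.23 -0.0 0.005 -0.017
```

```bash
python3 -m creep '2.5 -2.2 0 0 0 0; 5.3 -4.8 0 0 0 0; 8.2 -7.4 0 0 0 -0.017; 11 -10 0 0 0 -0.017; 12.9 -12 0 0 0 -0.017; 13.8 -12.9 0.3 0 0 -0.017; 13.8 -13 0.3 0 0 -0.017; 13.8 -13 0.3 0 0 -0.017; 13.8 -13 0.3 0 0 -0.017'
python3 p.py .483,-.135,.044,89
python3 - <<'E'
from h import *
c=cap('wrist','w3')
E
```

```text
t: 11.88
tool_pos: [0.4833, -0.1339, 0.1512]
ee_rot: [[-1.0, 0.018, -0.0], [0.018, 1.0, 0.001], [0.0, 0.001, -1.0]]
force: [0.5, -0.1, 0.9]
opening: 0.0754
grip_force: 0.0
now [ 0.4833 -0.1339  0.1512] ytool 89.0 tilt 0.05 j [-0.37 -0.07  1.87  0.    1.34 -1.93] t 11.88 F [ 0.5 -0.1  0.9] op 0.0754 grip 0.0
.483,-.135,.044,89 -> 0.03 -0.12 10.72 0.001 -0.0 -0.0
```

View pics/w3.png

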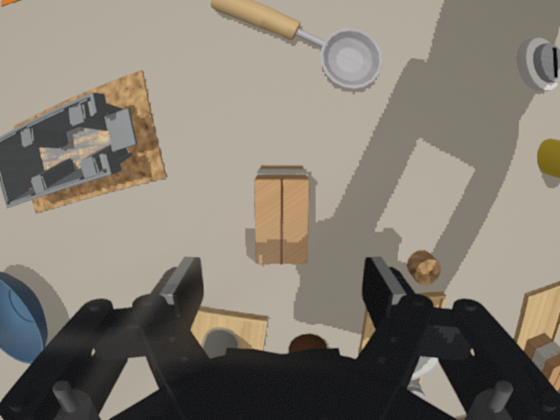

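The carton's top is centred at (282,220) and square to the pads.

```bash
python3 -m creep '0 -0.1 3 0 0 0; 0 -0.1 6 0 0 0; 0 -0.1 8.5 0 0 0; 0 -0.1 10 0 0 0; 0 -0.1 10.7 0 0 0; 0 -0.1 10.7 0 0 0'
python3 -m creep '0 0 0 0 0 0; 0 0 0 0 0 0; 0 0 0 0 0 0; 0 0 0 0 0 0; 0 0 0 0 0 0; 0 0 0 0 0 0' 0 22
python3 p.py .639,.208,.20,98
```

```text
t: 12.43
tool_pos: [0.4821, -0.1342, 0.0428]
ee_rot: [[-1.0, 0.017, -0.003], [0.017, 1.0, 0.002], [0.003, 0.001, -1.0]]
force: [-1.0, -0.1, -0.5]
opening: 0.0754
grip_force: 0.0
t: 12.93
tool_pos: [0.4843, -0.136, 0.0464]
ee_rot: [[-1.0, 0.018, 0.003], [0.018, 1.0, -0.001], [-0.003, -0.001, -1.0]]
force: [0.3, 0.2, 6.7]
opening: 0.0355
grip_force: 23.1
now [ 0.4843 -0.136   0.0464] ytool 89.0 tilt 0.17 j [-0.38  0.07  1.94  0.    1.12 -1.93] t 12.93 F [0.3 0.2 6.7] op 0.0355 grip 23.1
.639,.208,.20,98 -> -14.9 34.65 -15.34 -0.001 0.003 -0.157
```

```bash
python3 -m creep '0 0 -3 0 0 0; 0 0 -7 0 0 0; -0.5 1 -11 0 0 0; -1.5 3.5 -14 0 0 -0.03; -3 7 -15 0 0 -0.06; -4.5 10.5 -15 0 0 -0.1; -6 14 -15 0 0 -0.157; -7.5 17.5 -15 0 0 -0.157; -9 21 -15 0 0 -0.157; -10.5 24.5 -15 0 0 -0.157; -12 28 -15 0 0 -0.157; -13.4 31.2 -15 0 0 -0.157'
python3 -m creep '-0.4 1 0 0 0 0; -1 2 0 0 0 0; -1 2.5 0 0 0 0; -1 2.5 0 0 0 0; -1 2.5 0 0 0 0'
python3 p.py .639,.208,.0494,98
python3 - <<'E'
from h import *
c=cap('wrist');d=cap('side')
cv2.imwrite('pics/e.png',np.hstack([cv2.resize(c['color'],(400,300)),cv2.resize(d['color'][125:225,235:365],(390,300))]))
E
```

```text
t: 13.93
tool_pos: [0.6229, 0.1762, 0.1949]
ee_rot: [[-0.99, -0.139, 0.0], [-0.139, 0.99, 0.0], [-0.0, 0.0, -1.0]]
force: [0.1, -0.0, -0.6]
opening: 0.0361
grip_force: 22.4
t: 14.35
tool_pos: [0.6286, 0.1992, 0.1948]
ee_rot: [[-0.99, -0.138, -0.0], [-0.138, 0.99, -0.001], [0.0, -0.0, -1.0]]
force: [0.2, 0.1, -1.2]
opening: 0.0357
grip_force: 22.5
now [0.6286 0.1992 0.1948] ytool 97.9 tilt 0.04 j [ 0.23  0.32  1.37 -0.    1.45 -1.48] t 14.35 F [ 0.2  0.1 -1.2] op 0.0357 grip 22.5
.639,.208,.0494,98 -> -1.15 0.74 14.54 -0.0 -0.0 -0.001
```

View pics/e.png

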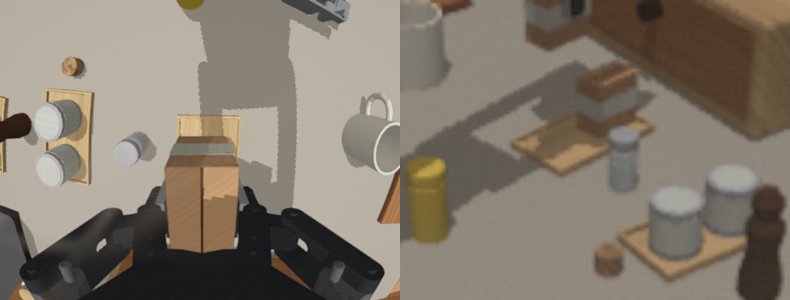

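The tin stands in its tray, and the carton hangs aligned over the free half of the carton tray. I'll lower it.

```bash
python3 -m creep '-1 0.7 2 0 0 0; -1.1 0.7 5 0 0 0; -1.1 0.7 8.5 0 0 0; -1.1 0.7 11.5 0 0 0; -1.1 0.7 13.2 0 0 0; -1.1 0.7 14 0 0 0; -1.1 0.7 14.2 0 0 0; -1.1 0.7 14.3 0 0 0; -1.1 0.7 14.3 0 0 0;-1.1 0.7 14.4 0 0 0;-1.1 0.7 14.5 0 0 0; -1.1 0.7 14.5 0 0 0'; python3 -m creep '0 0 0.05 0 0 0; 0 0 0.1 0 0 0; 0 0 0.1 0 0 0; 0 0 0.1 0 0 0'
```

```text
t: 15.45
tool_pos: [0.6395, 0.2088, 0.0509]
ee_rot: [[-0.99, -0.139, 0.002], [-0.139, 0.99, 0.0], [-0.002, 0.0, -1.0]]
force: [-0.5, -0.4, -0.5]
opening: 0.0355
grip_force: 22.5
t: 15.78
tool_pos: [0.6391, 0.2088, 0.0495]
ee_rot: [[-0.99, -0.139, 0.001], [-0.139, 0.99, 0.0], [-0.001, 0.0, -1.0]]
force: [-2.7, 0.3, 5.6]
opening: 0.0359
grip_force: 23.1
```

```bash
python3 -m creep '0 0 0 0 0 0; 0 0 0 0 0 0; 0 0 0 0 0 0; 0 0 0 0 0 0; 0 0 -1 0 0 0; 0 0 -3 0 0 0; 0 0 -6 0 0 0; 0 0 -9 0 0 0; 0 0 -11 0 0 0; 0 0 -12 0 0 0; 0 0 -12 0 0 0' 0.75
python3 p.py .397,.298,.17,-11.5 .397,.298,.17,168.5
```

```text
t: 16.7
tool_pos: [0.6407, 0.2091, 0.1731]
ee_rot: [[-0.99, -0.139, 0.006], [-0.139, 0.99, 0.001], [-0.006, 0.001, -1.0]]
force: [0.3, 1.0, 0.0]
opening: 0.0637
grip_force: 0.0
now [0.6407 0.2091 0.1731] ytool 98.0 tilt 0.36 j [ 0.24  0.37  1.36  0.    1.41 -1.47] t 16.7 F [0.3 1.  0. ] op 0.0637 grip 0.0
.397,.298,.17,-11.5 -> 22.91 12.19 0.17 0.006 0.004 1.911
.397,.298,.17,168.5 -> 22.91 12.19 0.17 -0.003 0.006 -1.231
```

```bash
python3 -m creep '2 1 0 0 0 -0.12; 4.5 2.4 0 0 0 -0.24; 7.5 4 0 0 0 -0.36; 10.5 5.6 0 0 0 -0.48; 13.5 7.2 0 0 0 -0.6; 16.5 8.8 0 0 0 -0.72; 19 10.1 0 0 0 -0.84; 21 11.2 0 0 0 -0.96; 22.3 11.9 0 0 0 -1.08; 22.9 12.2 0 0 0 -1.2; 22.9 12.2 0 0 0 -1.231; 22.9 12.2 0 0 0 -1.231' 1
python3 p.py .397,.298,.17,168.5
python3 - <<'E'
from h import *
c=cap('wrist','w4');d=cap('side');s=cap('scene')
E
python3 - <<'E'
import sys;sys.path.insert(0,'.')
E
sed -n '1,16p' fit.py > f2.py; echo "rect('tote',.4,.296,.085,.045,.07);rect('twin',.425,-.327,.085,.05,.075);circ('jar',.637,-.2,.035,.078,.09);circ('tin',.6245,-.0095,.032,.05,.065);rect('carton',.639,.208,.04,.063,.08);circ('mill',.65,-.11,.04,.02,.13)">>f2.py; python3 f2.py
```

```text
t: 17.7
tool_pos: [0.3936, 0.2974, 0.1669]
ee_rot: [[-0.197, -0.98, -0.002], [-0.98, 0.197, -0.001], [0.002, 0.002, -1.0]]
force: [-0.1, -0.4, -0.6]
opening: 0.0855
grip_force: 0.0
now [0.3936 0.2974 0.1669] ytool 168.7 tilt 0.16 j [ 0.54 -0.1   1.88  0.    1.37 -2.4 ] t 17.7 F [-0.1 -0.4 -0.6] op 0.0855 grip 0.0
.397,.298,.17,168.5 -> -0.13 -0.32 -0.31 0.002 -0.002 0.003
tote side 325 [397.3 298. ] [137.2  64.8] 78.7 ztop 0.0624
tote scene 535 [397.6 299.2] [130.4  69.8] 79.3 ztop 0.06
twin side 741 [ 426.5 -329.7] [ 67.1 131.6] 9.9 ztop 0.0617
twin scene 270 [ 427.5 -327.7] [ 72.3 131.5] 9.0 ztop 0.0607
carton side 0
carton scene 0
cartonS side 153 [701.6 213.8] [81.6 40.7] 10.3 ztop 0.0745
cartonS scene 351 [701.  217.7] [81.4 36.4] 6.9 ztop 0.0724
tote side 325 [397.3 298. ] [137.2  64.8] 78.7 ztop 0.0624
tote scene 535 [397.6 299.2] [130.4  69.8] 79.3 ztop 0.06
twin side 741 [ 426.5 -329.7] [ 67.1 131.6] 9.9 ztop 0.0617
twin scene 270 [ 427.5 -327.7] [ 72.3 131.5] 9.0 ztop 0.0607
jar side 147 [ 633.8 -202. ] 21.7 ztop 0.088
jar scene 109 [ 635.9 -199.1] 22.4 ztop 0.0861
tin side 202 [623.9 -11.9] 28.2 ztop 0.0625
tin scene 230 [625.6  -8.5] 28.3 ztop 0.0612
carton side 149 [640.5 207. ] [68.2 39.7] 8.6 ztop 0.0743
carton scene 253 [641.6 209.2] [72.8 36.2] 8.0 ztop 0.0728
mill side 403 [ 643.6 -113.5] 20.5 ztop 0.1166
mill scene 390 [ 650.7 -108.2] 20.5 ztop 0.1146
```

View pics/w4.png

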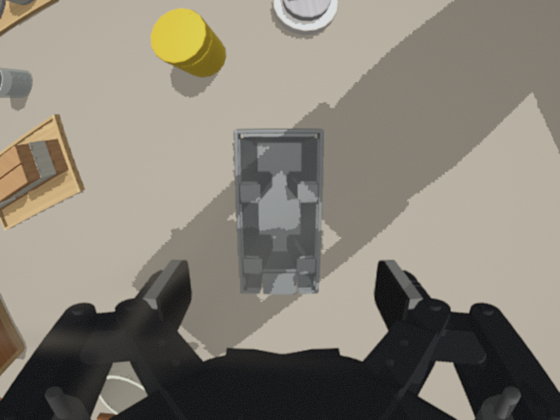

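Everything placed so far sits right. The tote is between the pads and square to them, rim sides at cols 238–322, tab end at the bottom of the view. I'll grip the rim band.

```bash
python3 -m creep '0 -0.1 3 0 0 0; 0 -0.1 6 0 0 0; 0 -0.1 8.5 0 0 0; 0 -0.1 10.3 0 0 0; 0 -0.1 11.3 0 0 0; 0 -0.1 11.5 0 0 0; 0 -0.1 11.5 0 0 0'
python3 -m creep '0 0 0 0 0 0; 0 0 0 0 0 0; 0 0 0 0 0 0; 0 0 0 0 0 0; 0 0 0 0 0 0; 0 0 0 0 0 0' 0 30
python3 p.py .397,.298,.17,168.5 .427,-.3285,.22,9.6
```

```text
t: 18.43
tool_pos: [0.3959, 0.2971, 0.0534]
ee_rot: [[-0.2, -0.98, -0.001], [-0.98, 0.2, -0.001], [0.001, 0.001, -1.0]]
force: [0.2, -0.2, -0.6]
opening: 0.0857
grip_force: 0.0
t: 18.93
tool_pos: [0.3974, 0.2982, 0.0556]
ee_rot: [[-0.199, -0.98, 0.003], [-0.98, 0.199, 0.002], [-0.002, -0.002, -1.0]]
force: [0.8, -0.9, 6.9]
opening: 0.0632
grip_force: 34.6
now [0.3974 0.2982 0.0556] ytool 168.5 tilt 0.19 j [ 0.54  0.04  1.96 -0.    1.14 -2.4 ] t 18.93 F [ 0.8 -0.9  6.9] op 0.0632 grip 34.6
.397,.298,.17,168.5 -> 0.0 0.01 -11.44 -0.002 0.002 0.0
.427,-.3285,.22,9.6 -> 60.79 -15.43 -16.54 0.002 0.004 2.773
```

```bash
python3 -m creep '0 0 -2.5 0 0 0; 0 0 -6 0 0 0; 1 -0.2 -9.5 0 0 0.05; 3 -0.8 -13 0 0 0.15; 6 -1.5 -15.5 0 0 0.27; 9 -2.3 -16.5 0 0 0.39; 12 -3 -16.5 0 0 0.51; 15 -3.8 -16.5 0 0 0.63; 18 -4.6 -16.5 0 0 0.75; 21 -5.3 -16.5 0 0 0.87; 24 -6.1 -16.5 0 0 0.99; 27 -6.9 -16.5 0 0 1.11'
python3 p.py .427,-.3285,.22,9.6
```

```text
t: 19.93
tool_pos: [0.4096, 0.0177, 0.2192]
ee_rot: [[-0.968, -0.252, 0.001], [-0.252, 0.968, -0.0], [-0.001, -0.0, -1.0]]
force: [0.8, -0.3, -2.6]
opening: 0.0632
grip_force: 34.1
now [0.4096 0.0177 0.2192] ytool 104.6 tilt 0.06 j [-0.08 -0.4   2.03  0.    1.51 -1.91] t 19.93 F [ 0.8 -0.3 -2.6] op 0.0632 grip 34.1
.427,-.3285,.22,9.6 -> 7.04 -33.95 -0.07 0.001 0.001 1.658
```

```bash
python3 -m creep '0.6 -2.5 0 0 0 0.12; 1.2 -5.2 0 0 0 0.24; 1.8 -8 0 0 0 0.36; 2.4 -11 0 0 0 0.48; 3.1 -14 0 0 0 0.6; 3.7 -17 0 0 0 0.72; 4.3 -20 0 0 0 0.84; 5 -23 0 0 0 0.96; 5.6 -26 0 0 0 1.08; 6.2 -29 0 0 0 1.2; 6.7 -31.5 0 0 0 1.32; 7 -33 0 0 0 1.44'
python3 p.py .427,-.3285,.16,9.6
```

```text
t: 20.93
tool_pos: [0.4268, -0.3204, 0.2189]
ee_rot: [[-0.374, 0.927, 0.0], [0.927, 0.374, -0.001], [-0.001, -0.0, -1.0]]
force: [-0.4, -0.7, -1.9]
opening: 0.0634
grip_force: 34.1
now [ 0.4268 -0.3204  0.2189] ytool 22.0 tilt 0.05 j [-0.74 -0.03  1.71 -0.    1.46 -1.12] t 20.93 F [-0.4 -0.7 -1.9] op 0.0634 grip 34.1
.427,-.3285,.16,9.6 -> -0.76 -0.28 5.9 -0.0 0.001 0.216
```

```bash
python3 -m creep '-0.4 -0.1 0 0 0 0.12; -0.7 -0.3 1.5 0 0 0.216; -0.8 -0.3 3.5 0 0 0.216; -0.8 -0.3 5 0 0 0.216; -0.8 -0.3 5.5 0 0 0.216; -0.8 -0.3 5.5 0 0 0.216; -0.8 -0.3 5.5 0 0 0.216'
python3 p.py .427,-.3285,.113,9.6
python3 - <<'E'
from h import *
c=cap('wrist');d=cap('side');s=cap('scene')
f=lambda im,x,y,w,h:cv2.resize(im[y:y+h,x:x+w],(400,300),interpolation=cv2.INTER_CUBIC)
cv2.imwrite('pics/g.png',np.vstack([np.hstack([f(d['color'],290,220,120,90),f(s['color'],145,150,100,75)]),np.hstack([f(c['color'],0,0,560,420)]*2)]))
E
head -16 f2.py|grep -v "^rect\|^circ\|^for" >f3.py; echo "rect('tote',.427,-.3285,.09,.15,.18);rect('twin',.427,-.3285,.085,.05,.07)">>f3.py; python3 f3.py
```

```text
t: 21.52
tool_pos: [0.4275, -0.3263, 0.1643]
ee_rot: [[-0.174, 0.985, 0.0], [0.985, 0.174, -0.0], [-0.0, 0.0, -1.0]]
force: [0.9, 0.3, -0.8]
opening: 0.0631
grip_force: 34.1
now [ 0.4275 -0.3263  0.1643] ytool 10.0 tilt 0.0 j [-0.75  0.02  1.76  0.    1.36 -0.92] t 21.52 F [ 0.9  0.3 -0.8] op 0.0631 grip 34.1
.427,-.3285,.113,9.6 -> -0.21 -0.09 5.13 0.0 0.0 0.008
tote side 976 [ 428.4 -327.8] [ 92. 131.] 10.5 ztop 0.1735
tote scene 458 [ 433.4 -325. ] [ 89.5 134.3] 10.3 ztop 0.1754
twin side 631 [ 427.2 -329.8] [ 67.6 131.2] 10.1 ztop 0.0617
twin scene 276 [ 426.3 -328.9] [ 74.5 133.7] 9.2 ztop 0.0601
```

View pics/g.png

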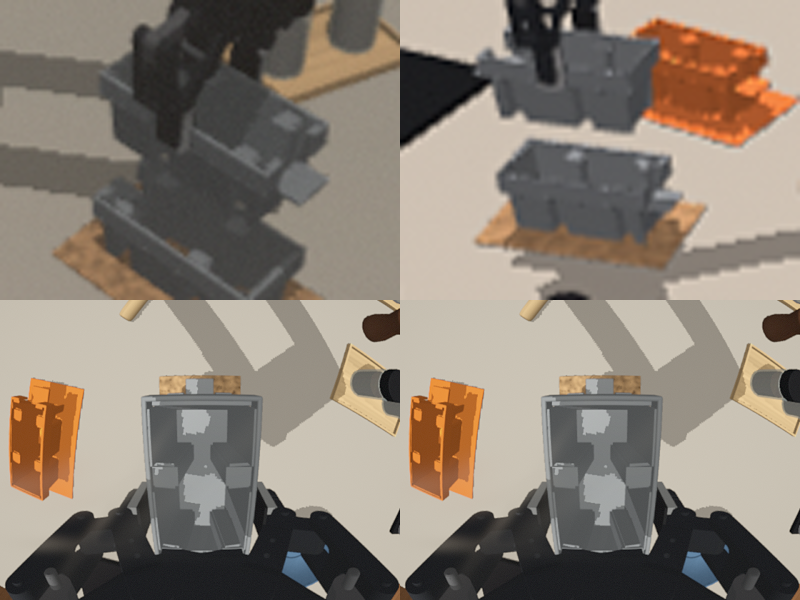

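The tote's tab is at the far −y end and the twin's tab at the +y end, and the orange one is clear to the side. The shift needed is about 2 mm. I'll lower the tote and watch the force.

```bash
python3 -m creep '-0.2 0 1 0 0 0; -0.2 -0.1 2 0 0 0; -0.2 -0.1 3 0 0 0; -0.2 -0.1 3.7 0 0 0; -0.2 -0.1 4.1 0 0 0; -0.2 -0.1 4.3 0 0 0; -0.2 -0.1 4.5 0 0 0; -0.2 -0.1 4.6 0 0 0; -0.2 -0.1 4.7 0 0 0; -0.2 -0.1 4.8 0 0 0; -0.2 -0.1 4.8 0 0 0'
python3 p.py .427,-.3285,.1126,9.6
```

```text
t: 22.58
tool_pos: [0.4269, -0.3285, 0.1159]
ee_rot: [[-0.174, 0.985, 0.0], [0.985, 0.174, -0.0], [-0.0, 0.0, -1.0]]
force: [0.9, 0.5, -0.8]
opening: 0.0632
grip_force: 34.1
now [ 0.4269 -0.3285  0.1159] ytool 10.0 tilt 0.02 j [-0.75  0.07  1.8   0.    1.27 -0.93] t 22.58 F [ 0.9  0.5 -0.8] op 0.0632 grip 34.1
.427,-.3285,.1126,9.6 -> 0.0 0.01 0.33 0.0 0.0 0.007
```

```bash
python3 -m creep '0 0 0.1 0 0 0; 0 0 0.2 0 0 0; 0 0 0.3 0 0 0; 0 0 0.35 0 0 0; 0 0 0.35 0 0 0; 0 0 0.35 0 0 0'
python3 p.py
```

```text
t: 23.08
tool_pos: [0.4268, -0.3284, 0.1122]
ee_rot: [[-0.174, 0.985, -0.0], [0.985, 0.174, 0.0], [0.0, -0.0, -1.0]]
force: [-0.7, -0.2, -0.6]
opening: 0.0635
grip_force: 34.1
now [ 0.4268 -0.3284  0.1122] ytool 10.0 tilt 0.01 j [-0.75  0.08  1.81  0.    1.26 -0.93] t 23.08 F [-0.7 -0.2 -0.6] op 0.0635 grip 34.1
```

```bash
python3 -m creep '0 0 0.05 0 0 0; 0 0 0.1 0 0 0; 0 0 0.15 0 0 0; 0 0 0.15 0 0 0; 0 0 0.15 0 0 0'
python3 p.py
```

```text
t: 23.5
tool_pos: [0.4268, -0.3284, 0.1107]
ee_rot: [[-0.174, 0.985, -0.0], [0.985, 0.174, 0.0], [0.0, -0.0, -1.0]]
force: [-0.4, 0.0, -1.8]
opening: 0.0629
grip_force: 34.1
now [ 0.4268 -0.3284  0.1107] ytool 10.0 tilt 0.01 j [-0.75  0.08  1.81  0.    1.26 -0.93] t 23.5 F [-0.4  0.  -1.8] op 0.0629 grip 34.1
```

```bash
python3 -m creep '0 0 0.05 0 0 0; 0 0 0.1 0 0 0; 0 0 0.15 0 0 0; 0 0 0.15 0 0 0; 0 0 0.15 0 0 0'
python3 p.py
python3 - <<'E'
from h import *
c=cap('side');s=cap('scene')
E
sed -i "s/^rect.*/rect('tote',.427,-.3285,.09,.10,.13)/" f3.py; python3 f3.py
```

```text
t: 23.92
tool_pos: [0.4269, -0.3285, 0.1096]
ee_rot: [[-0.174, 0.985, 0.0], [0.985, 0.174, -0.0], [-0.0, 0.0, -1.0]]
force: [-0.9, 0.9, 3.9]
opening: 0.0632
grip_force: 34.5
now [ 0.4269 -0.3285  0.1096] ytool 10.0 tilt 0.01 j [-0.75  0.08  1.81 -0.    1.25 -0.93] t 23.92 F [-0.9  0.9  3.9] op 0.0632 grip 34.5
tote side 795 [ 427.5 -330. ] [ 91.9 131.2] 8.7 ztop 0.1228
tote scene 366 [ 431.8 -326.1] [ 89.8 132.7] 13.2 ztop 0.1251
```

Contact at 4 N. Release and rise.

```bash
python3 -m creep '0 0 0 0 0 0; 0 0 0 0 0 0; 0 0 0 0 0 0; 0 0 0 0 0 0; 0 0 0 0 0 0; 0 0 -1 0 0 0; 0 0 -3 0 0 0; 0 0 -6 0 0 0; 0 0 -9 0 0 0; 0 0 -11.5 0 0 0; 0 0 -12 0 0 0; 0 0 -12 0 0 0' 1
python3 - <<'E'
from h import *
c=cap('wrist');d=cap('side');s=cap('scene')
f=lambda im,x,y,w,h:cv2.resize(im[y:y+h,x:x+w],(400,300),interpolation=cv2.INTER_CUBIC)
cv2.imwrite('pics/i.png',np.vstack([np.hstack([f(d['color'],290,220,120,90),f(s['color'],145,160,100,75)]),np.hstack([f(c['color'],0,0,560,420),f(s['color'],140,170,240,180)])]))
E
sed -i "s/^rect.*//" f3.py; echo "rect('tote',.427,-.3285,.09,.10,.13);rect('twin',.427,-.3285,.09,.05,.07);circ('jar',.637,-.2,.035,.078,.09);circ('tin',.6245,-.0095,.032,.05,.065);rect('carton',.639,.208,.04,.063,.08);circ('mill',.65,-.11,.04,.02,.13)">>f3.py; python3 f3.py;python3 p.py
```

```text
t: 25.02
tool_pos: [0.4281, -0.3296, 0.2331]
ee_rot: [[-0.174, 0.985, 0.004], [0.985, 0.174, -0.004], [-0.005, 0.004, -1.0]]
force: [0.1, -0.2, -0.9]
opening: 0.0854
grip_force: 0.0
tote side 959 [ 427.5 -329.3] [ 67.5 132. ] 10.0 ztop 0.1156
tote scene 367 [ 427.6 -327.8] [ 73.5 133.8] 10.3 ztop 0.1137
twin side 610 [ 423.3 -329.8] [ 64.  132.9] 12.1 ztop 0.0687
twin scene 273 [ 429.1 -328.2] [ 67.9 132.5] 11.2 ztop 0.068
jar side 92 [ 634.9 -204.9] 20.8 ztop 0.0881
jar scene 108 [ 632.3 -199.3] 23.1 ztop 0.0862
tin side 194 [622.7  -9.4] 29.6 ztop 0.0623
tin scene 223 [625.2  -8.4] 28.7 ztop 0.0609
carton side 145 [641.5 204.9] [70.2 39.6] 7.4 ztop 0.0746
carton scene 252 [639. 209.] [62.7 36.3] 8.2 ztop 0.0727
mill side 76 [ 645.1 -114.2] 19.1 ztop 0.0515
mill scene 384 [ 649.6 -106.3] 19.9 ztop 0.1148
now [ 0.4263 -0.3279  0.228 ] ytool 10.0 tilt 0.11 j [-0.75 -0.02  1.69 -0.    1.48 -0.93] t 25.17 F [ 0.3  0.7 -1. ] op 0.0851 grip 0.0
```

View pics/i.png

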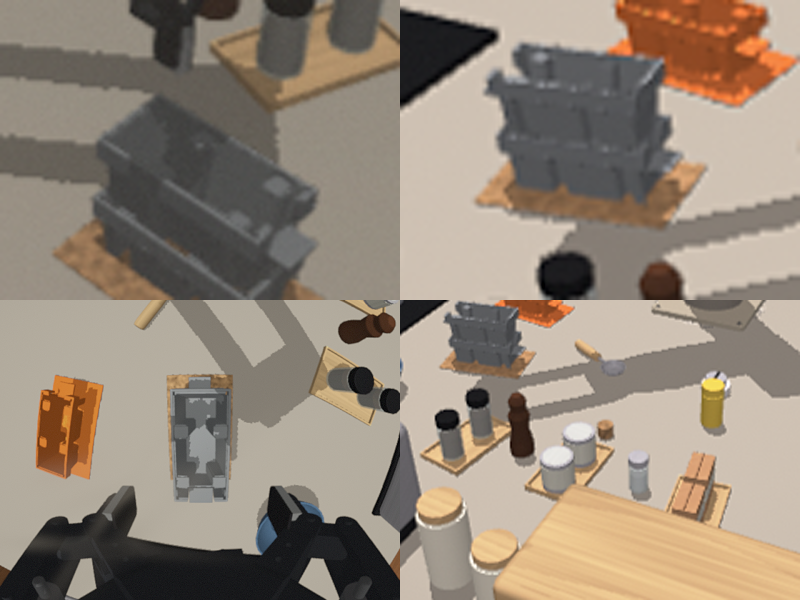

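The tote sits on the ledges, its rim 53–54 mm above the twin's, centred and square. The jar, tin and carton stand in their trays, and the mill hasn't moved. Handing in.

```bash
python3 -c "
from workcell import robot
print(robot.hand_in())"
```

```text
the job is handed in; nothing more can be done
None
```

I placed the jar, tin and carton in their trays, set the tote end for end on its twin's ledges, left the mill where it stood, and handed the job in at about 25 s; no verdict was returned.

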